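# Lock the filter unit's access panel with its quarter-turn fastener

### The arm

A 6-joint arm with a two-finger parallel gripper is mounted at the origin on a cart in front of the work surface, level with it; the furniture and walls round the work are solid. World frame = base frame: x ahead of the robot, y to its left, z up, the work surface at z = 0. Lengths are in m, angles in rad, forces in N, time in s.
With the tool pointing down it reaches from about 0.3 to 0.875 m from the base axis. Payload 4.2 kg.
Tool frame: the origin (TCP) lies midway between the tips of the shut fingers; the grasp point (between the pads) lies 19 mm behind it; y points along the fingers, x is the direction in which the jaws open and shut, and the axes are right-handed (so a half turn about y gives the same grasp; the last joint's range is limited). The gripper opens to 85 mm and grips with 20 to 120 N. Pads are 22 mm wide; open, the fingers measure 114 mm over their backs; the gripper's body (76 mm by 85 mm) begins 54 mm behind the grasp point. The pads swing forward as they close: fully open they stand 13 mm farther back than shut.
Start: joints at [-1.361, 0.32, 1.565, -0, 1.257, -0.02], TCP at [0.131, -0.56, 0.231] pointing down, gripper open.
Joint ranges: [-3.11, 3.11], [-0.84, 2.01], [0.21, 2.61], [-1.34, 4.49], [0.05, 2.63], [-2.56, 2.56]. Speed limits (rad/s): [2.57, 2.57, 3.14, 3.14, 3.14, 3.14].

### API

Orientations are given as a unit quaternion [x, y, z, w].
In Python, from rig import arm, snapshot, camera_params, job, finder gives the robot as it stands.
- The arm moves only by the tool drive_tool, never from a script. Its argument "plan" is a list of rows, each a list of 6 numbers: the shift along the tool's x, y, z in mm, then the turn, a rotation vector about the tool's x, y, z in rad. A call has 1 to 12 rows; each row shifts and turns the commanded pose from where the row before left it, along the tool's axes as they then stand; what a row does not reach is not made up. A row lasts 1/8 s, in which the tool goes at most 62.5 mm and 10.7 degrees, less where a joint would pass 70% of its speed; a pose out of reach is approached as far as the arm can. A call is refused whole if a number of a shift passes 62.5 or a number of a turn 0.188, either way. A call with a gripper value outside its range is refused whole. "fingers" is the finger opening in mm, from 0 to 85.4, set as the call begins (left out, the last holds). The fingers move at their own pace and stop on an object; "force" is the grip in N (left out, the last holds). Time passes only in rows, so rows that do not move let the fingers close. It gives the time, the measured TCP pose, the force and the opening at its end, in the units of the state.
- arm.get_state(): the state, without advancing time (a new reading comes with each control period).
- snapshot(name): name is "scene" or "side" or "wrist"; returns (picture, depth): 480x640x3 uint8, red, green, blue; 480x640 float32, m along the optical axis (not along the pixel's ray), 0 where there is no reading.
- camera_params(name): a dict with "fov_y" (degrees; the focal length in pixels is half the picture's height over the tangent of half this angle, whatever the lens; pixels are square), "cx", "cy" (the principal point, pixels), "R" (3x3) and "t" (3): a world point X has camera coordinates R X + t. Camera axes: x right, y down, z forward; pixel columns grow to the right and rows downward; lengths in m; the calibration is good to about 2 mm. The wrist camera is an equidistant fisheye: a pixel r from the principal point sees the ray r / f radians off the axis. A picture is of the moment at which its call begins: read the wrist's pose just before it. camera_params takes no time and is no camera call; for the wrist camera it gives the pose at the moment of the call.
- job.hand_in(): hands the job in, once; it reports no verdict.
Trained networks look in the newest picture that a camera, given by its name, has taken for a name from the list of things; names that differ only in an ending like _2 or _b are one class to them, and where a whole thing is asked for, a point or a joint stands for the part that bears it (a point fixed in the world has none). Each returns a list of dicts, best first, with "score" (0 to 1); they miss things now and then, are a little off and sometimes report something else, mostly with a low value. They report only what shows in the picture. A call takes as long as a camera call.
- finder.silhouettes(thing, camera): "mask" (480x640 bool, what is visible of it) and "rect" ([left, top, right, bottom] in pixels, round what is visible of it).
- finder.mark_of(thing, camera): "xy" ([column, row] in pixels: a listed point, or the origin of a listed thing).
The state is a dict: "time": time; "joint_pos": joint angles; "joint_vel": joint speeds; "tau": joint torques, N m; "tcp_pos": TCP position; "orientation": TCP orientation; "force": force on the tool from outside, world axes, zero at the start; "torque": the same for the moment, N m; "width": opening from 0.0 (shut) to 1.0 (fully open).
Only numpy, scipy, OpenCV 4.12 (cv2) and the standard library are available. Lean on these libraries where they do the work, as an engineer would, in place of code of your own. Each camera call takes 0.05 s, during which the arm holds its last target. There are 200 camera calls.

### The job

The top panel of the bench filter unit is sprung slightly ajar. Set your fingertips in the slot of its round fastener, press the panel down shut, and turn the fastener a full quarter turn clockwise (seen from above) until it stops and the panel stays locked shut, then let go. Only push with the fingertips: grasp nothing, and leave the small things that stand around the unit where they are.

Things in the scene. Friction and masses are not known exactly. Their poses are not given: they have to be found in the camera images.
- filter_unit: white housing, 200 x 190 x 66 mm (x, y, z), fixed to the bench. Origin under its centre, on the bench; +x towards the hinge side, z up. An aluminium panel (196 x 188 x 6 mm) covers it, hinged along the +x side, 95 mm from the origin, 67 mm above the bench; its top face is at 73 mm when shut. The fastener's axis is 25 mm from the origin towards -x (120 mm from the hinge).
- panel (a joint): opening of the panel (rad): 0 = shut, level; positive = free edge up. A spring (10 N m/rad) lifts it to about 0.06. About 5 N down in the slot shuts it; it yields past 0 to -0.03. Ajar, a hidden catch mostly stops the fastener near 1 rad; with the panel held at 0 or just below, the fastener turns home, and the catch then keeps the panel shut (0 to 0.015) when let go.
- fastener (a joint): turn of the fastener (rad): 0 = free, 1.571 = locked (end stop), growing clockwise seen from above; it stays where it is left (friction 0.06 N m).
- slot_centre (a point): centre of the slot's mouth, on the fastener's axis, flush with its top: 91 mm above the bench when shut, 7 mm higher ajar. Grey disc, diameter 96 mm, inside a flush dark steel collar (116 mm outside, 18 mm tall). The slot is 76 mm long, 32 wide, 14 deep, with a flat black floor. x runs along the slot and turns with it, z up. At 0 the slot points at the hinge, at 1.571 it is parallel to it.
- cassette_0: small pink tissue cassette, 29 x 40 x 12 mm, loose on the bench; origin under its centre. Leave alone.
- cover_glass_0: small cover glass box with blue lid, 33 x 33 x 20 mm, loose on the bench; origin under its centre. Leave alone.
- dropper_0: brown dropper bottle, 36 x 35 x 108 mm, loose, upright on the bench; origin under its centre. Leave alone.
- forceps_a: steel forceps, 15 x 127 x 9 mm, lying loose on the bench; origin under the centre. Leave alone.

How it is judged:
By the outcome, as a careful person would: the job done as asked, in the order asked, and still so for the second after the job is handed in, with the robot touching nothing.
It also fails if it takes over 45 s, if anything falls off the work surface, if the arm or the gripper's body presses on something with over 40 N, if the wrist force passes 120 N, or if a joint passes its speed limit or range.

## Working session

There is one attempt and no reset: what is moved stays moved. The work goes in short steps, Python scripts to look and compute and a tool call to move; the robot and the scene stay as the last step left them, time stands still between calls to the robot, and variables do not carry over. Pictures are saved under pics/ and viewed, about 8 in all and at most 12, crops included, and the job is handed in when it is done.

Besides the shell and the picture viewer there is one more tool, called after ">>>" as a command line: name --pt "numbers of a row" for each row, then --argument value for the rest. drive_tool: Moves the arm, as the interface text tells. Its arguments: {"type":"object","properties":{"plan":{"type":"array"},"fingers":{"type":"number"},"force":{"type":"number"}},"required":["plan"]}

```bash
mkdir -p pics; cat > h.py <<'E'
import numpy as np, cv2
from rig import arm, snapshot, camera_params, job, finder
def save(n,p): cv2.imwrite(f'pics/{n}.png',cv2.cvtColor(p,cv2.COLOR_RGB2BGR))
def px2w(cam,u,v,depth=None,z=None,P=None):
    P=P or camera_params(cam);R=np.array(P['R']);t=np.array(P['t']);f=240/np.tan(np.radians(P['fov_y']/2))
    d=np.array([(u-P['cx'])/f,(v-P['cy'])/f,1.0])
    if cam=='wrist':
        r=np.hypot(d[0],d[1]); s=np.sin(r)/r if r>1e-9 else 1; d=np.array([d[0]*s,d[1]*s,np.cos(r)])
        d=d/d[2]
    c=-R.T@t; w=R.T@d
    if z is not None: return c+w*(z-c[2])/w[2]
    return c+w*depth
E
python3 - <<'E'
from h import *
s=arm.get_state(); print({k:np.round(v,3) for k,v in s.items()})
ims=[]
for c in ['scene','side','wrist']:
    p,d=snapshot(c); save(c+'0',p); ims.append(p)
    for th in ['slot_centre','filter_unit','dropper_0','cassette_0','cover_glass_0','forceps_a']:
        for m in finder.mark_of(th,c)[:1]:
            u,v=m['xy']; D=d[int(np.clip(v,0,479)),int(np.clip(u,0,639))]
            print(c,th,round(m['score'],2),np.round([u,v]),np.round(px2w(c,u,v,depth=D),3),np.round(px2w(c,u,v,z=.098 if th=='slot_centre' else 0),3))
a=cv2.resize(np.hstack(ims[:2]),(800,300)); save('all0',ims[0])
E
```

```text
{'time': np.float64(0.0), 'joint_pos': array([-1.361,  0.32 ,  1.566, -0.   ,  1.257, -0.02 ]), 'joint_vel': array([-0.   , -0.   ,  0.001,  0.001, -0.   , -0.   ]), 'tau': array([ 2.0000e-03, -4.1552e+01, -2.3416e+01,  0.0000e+00,  8.0000e-03,
       -0.0000e+00]), 'tcp_pos': array([ 0.131, -0.559,  0.23 ]), 'orientation': array([-0.554,  0.44 , -0.439,  0.554]), 'force': array([-0.281,  0.685,  0.617]), 'torque': array([-0.02 ,  0.036, -0.07 ]), 'width': np.float64(0.999)}
scene slot_centre 0.76 [301. 242.] [0.498 0.255 0.084] [0.493 0.243 0.098]
scene filter_unit 0.56 [313. 273.] [0.486 0.185 0.077] [0.514 0.239 0.   ]
scene dropper_0 0.66 [331. 208.] [0.626 0.367 0.018] [0.636 0.383 0.   ]
scene cassette_0 0.77 [234. 262.] [0.387 0.329 0.012] [0.389 0.339 0.   ]
scene cover_glass_0 0.71 [247. 318.] [0.358 0.192 0.019] [0.361 0.204 0.   ]
side slot_centre 0.84 [348. 239.] [0.499 0.222 0.088] [0.495 0.245 0.098]
side filter_unit 0.72 [336. 298.] [0.496 0.342 0.052] [0.513 0.249 0.   ]
side dropper_0 0.8 [224. 335.] [0.637 0.396 0.01 ] [0.643 0.381 0.   ]
side cassette_0 0.94 [410. 341.] [0.393 0.353 0.005] [0.393 0.345 0.   ]
side cover_glass_0 0.82 [434. 295.] [0.367 0.222 0.008] [0.367 0.207 0.   ]
side forceps_a 0.65 [323. 352.] [0.501 0.402 0.005] [0.503 0.394 0.   ]
```

View pics/scene0.png

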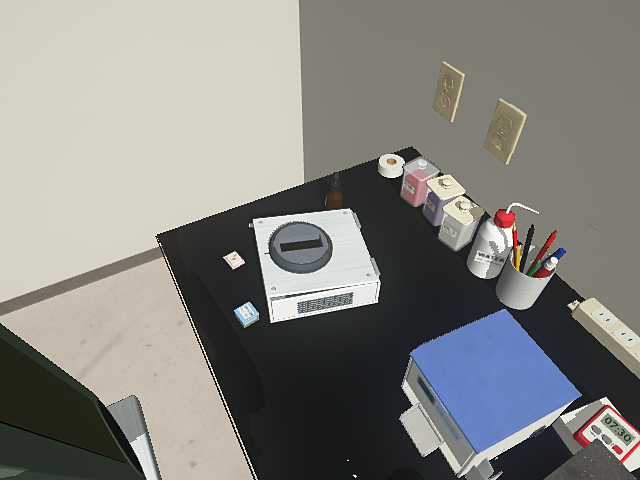

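View pics/side0.png

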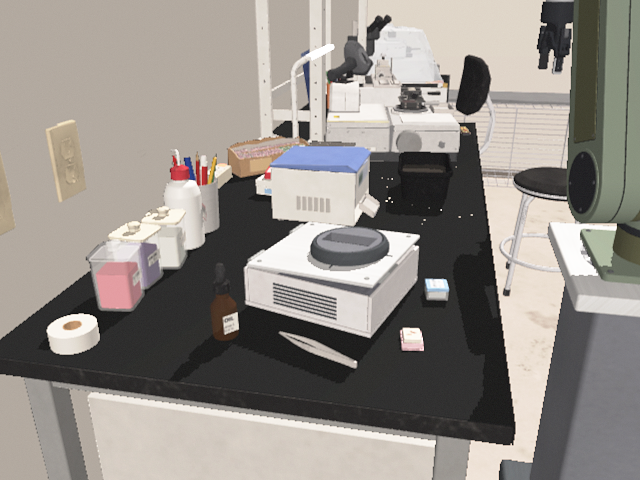

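The scene view puts the fastener at about pixel (301,242), slot running from (280,246) to (325,242). The hinge blocks are on the far right side at (350,213) and (375,262). The side view shows the forceps at (320,350), the dropper at (225,310), and the cassette and glass box near the robot. All of them are clear of the space above the unit.

```bash
cat >> h.py <<'E'
from scipy.spatial.transform import Rotation as Ro
def cloud(cam):
    P=camera_params(cam); p,d=snapshot(cam); R=np.array(P['R']);t=np.array(P['t']);f=240/np.tan(np.radians(P['fov_y']/2))
    v,u=np.mgrid[0:480,0:640]; x=(u-P['cx'])/f; y=(v-P['cy'])/f
    if cam=='wrist':
        r=np.hypot(x,y)+1e-9; x,y=x*np.tan(r)/r,y*np.tan(r)/r
    C=np.stack([x,y,np.ones_like(x)],-1)*d[...,None]
    return p,d,(C-t)@R
def slotfit(W,d,c,zt=None):
    """fit slot floor near centre c"""
    r=np.hypot(W[...,0]-c[0],W[...,1]-c[1]); m=(d>0)&(r<.046)
    Q=W[m]; zt=zt or np.percentile(Q[:,2],85)
    fl=Q[Q[:,2]<zt-.009]; q=fl[:,:2].astype(np.float32)
    rc=cv2.minAreaRect(q); ev=np.linalg.eigh(np.cov(q.T))[1][:,1]
    return zt,len(q),rc,np.arctan2(ev[1],ev[0]),q.mean(0),np.median(fl[:,2])
E
python3 - <<'E'
from h import *
s=arm.get_state(); M=Ro.from_quat(s['orientation']).as_matrix(); print(np.round(M,3))
for c in ['scene','side']:
    p,d,W=cloud(c)
    print(c,slotfit(W,d,[.494,.244]))
    r=np.hypot(W[...,0]-.514,W[...,1]-.244); m=(d>0)&(r<.15)&(W[...,2]>.062)&(W[...,2]<.1)
    print(cv2.minAreaRect(W[m][:,:2].astype(np.float32)), m.sum())
    m=(d>0)&(r<.15)&(W[...,2]>.088); q=W[m][:,:2].astype(np.float32);print('collar',cv2.minEnclosingCircle(q))
    m=(d>0)&(W[...,0]>.2)&(W[...,1]<.1)&(W[...,1]>-.6)&(W[...,0]<.75)&(W[...,2]>.1); print('obst',W[m].min(0) if m.any() else 0,W[m].max(0) if m.any() else 0)
E
```

```text
[[ 0.228  0.     0.974]
 [-0.974 -0.     0.228]
 [ 0.    -1.    -0.   ]]
scene (np.float64(0.09894158821206313), 428, ((0.49426010251045227, 0.2487315982580185), (0.026353243738412857, 0.07541470974683762), 72.95542907714844), np.float64(2.885197493830236), array([0.49641144, 0.25025737], dtype=float32), np.float64(0.08427736320460238))
((0.5158684253692627, 0.23614688217639923), (0.1934792399406433, 0.20393753051757812), 74.43311309814453) 8664
collar ((0.4901842772960663, 0.2404521405696869), 0.05721232295036316)
obst [ 0.51618025 -0.29794356  0.1000179 ] [ 0.69777931 -0.0347583   0.12917238]
side (np.float64(0.09966270898580568), 549, ((0.4950515031814575, 0.24885527789592743), (0.051864828914403915, 0.08250010758638382), 74.29657745361328), np.float64(2.6368905882626263), array([0.49357235, 0.25072554], dtype=float32), np.float64(0.031443592749844755))
((0.5183955430984497, 0.23758342862129211), (0.1929052621126175, 0.20494328439235687), 74.61479949951172) 7643
collar ((0.49284762144088745, 0.2464781403541565), 0.05831874534487724)
obst [ 0.33670775 -0.59999867  0.10001462] [ 0.70067696 -0.0311211   0.22018164]
```

>>> drive_tool --pt "0 -30 30 0 -0.05 0" --pt "0 0 60 0 -0.105 0" --pt "0 0 60 0 -0.105 0" --pt "0 0 60 0 -0.105 0" --pt "0 0 60 0 -0.105 0" --pt "0 0 60 0 -0.105 0" --pt "0 0 60 0 -0.105 0" --pt "0 0 60 0 -0.105 0" --pt "0 0 60 0 -0.105 0" --pt "0 0 60 0 -0.105 0" --pt "0 0 60 0 -0.105 0" --pt "0 0 60 0 -0.105 0" --fingers 40

```text
time: 2.65
tcp_pos: [0.5937, -0.1014, 0.2612]
orientation: [0.706, -0.047, 0.047, -0.706]
force: [0.7, -0.3, -0.1]
width: 0.467
```

>>> drive_tool --pt "0 0 60 0 -0.105 0" --pt "0 0 60 0 -0.105 0" --pt "0 0 60 0 -0.105 0" --pt "0 0 60 0 -0.105 0" --pt "0 0 60 0 -0.105 0" --pt "0 0 0 0 -0.18 0" --pt "0 0 0 0 -0.18 0" --pt "0 0 0 0 -0.18 0" --pt "0 0 0 0 -0.18 0" --pt "0 0 0 0 -0.18 0" --pt "0 0 0 0 -0.18 0" --pt "0 0 0 0 -0.18 0"

```text
time: 4.15
tcp_pos: [0.571, 0.1927, 0.2612]
orientation: [-0.479, -0.521, 0.521, 0.479]
force: [-0.1, 0.9, -0.2]
width: 0.468
```

```bash
cat >> h.py <<'E'
def goto(x,y,z,yaw):
    """mm shift in current tool axes, and turn about tool y, to reach world target with tool x at yaw"""
    s=arm.get_state(); M=Ro.from_quat(s['orientation']).as_matrix(); yw=np.arctan2(M[1,0],M[0,0])
    print('t',s['time'],'tcp',np.round(s['tcp_pos'],4),'yaw',round(yw,3),'down',np.round(M[:,1],3),'q',np.round(s['joint_pos'],2),'w',round(s['width']*85.4,1),'F',np.round(s['force'],1),'T',np.round(s['torque'],2))
    print('shift mm',np.round(M.T@(np.array([x,y,z])-s['tcp_pos'])*1000,1),'turn_y',round(yw-yaw,3))
E
python3 -c "
from h import *
goto(.4935,.2435,.2,2.885)"
```

```text
t 4.15 tcp [0.571  0.1927 0.2612] yaw 1.655 down [-0. -0. -1.] q [ 0.31  0.35  1.45 -0.    1.35 -1.35] w 40.0 F [-0.1  0.9 -0.2] T [-0.01  0.02 -0.05]
shift mm [57.1 61.2 72.9] turn_y -1.23
```

>>> drive_tool --pt "28 0 36 0 0 0" --pt "29 0 37 0 0 0" --pt "0 5 0 0 -0.176 0" --pt "0 5 0 0 -0.176 0" --pt "0 5 0 0 -0.176 0" --pt "0 5 0 0 -0.176 0" --pt "0 5 0 0 -0.176 0" --pt "0 5 0 0 -0.175 0" --pt "0 5 0 0 -0.175 0" --pt "0 0 0 0 0 0" --pt "0 0 0 0 0 0"

```text
time: 5.52
tcp_pos: [0.4939, 0.2438, 0.2265]
orientation: [0.094, 0.701, -0.701, -0.093]
force: [0.3, -0.2, -0.2]
width: 0.47
```

```bash
python3 - <<'E'
from h import *
goto(.4935,.2435,.115,2.885)
p,d,W=cloud('wrist'); save('w1',p)
P=camera_params('wrist')
print(slotfit(W,d,[.4935,.2435]))
for m in finder.mark_of('slot_centre','wrist')[:2]: print(m['score'],m['xy'],px2w('wrist',*m['xy'],z=.098))
E
```

```text
t 5.525 tcp [0.4939 0.2438 0.2265] yaw 2.877 down [ 0.  0. -1.] q [ 0.44  0.28  1.63 -0.    1.23 -2.44] w 40.1 F [ 0.3 -0.2 -0.2] T [-0.02  0.03 -0.05]
shift mm [  0.3 111.5   0.5] turn_y -0.008
(np.float64(0.32332047932158575), 35648, ((0.4936586320400238, 0.2435120940208435), (0.09153034538030624, 0.09182557463645935), 30.901451110839844), np.float64(2.858444672952123), array([0.49105206, 0.2382933 ], dtype=float32), np.float64(0.27798366835116356))
0.64 [318.1, 225.7] [0.49606075 0.24454108 0.098     ]
```

View pics/w1.png

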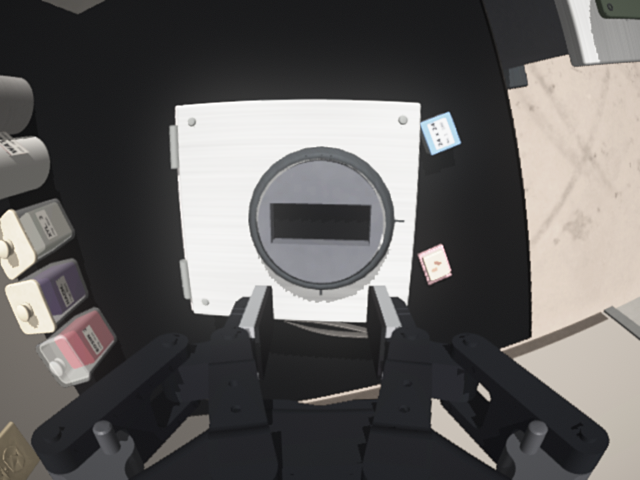

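Wrist view: the slot spans about (270,204) to (372,243), parallel to the jaw axis, with the panel's hinges on the left. The fingers open along the slot. Next I refine the centre and angle.

```bash
python3 - <<'E'
from h import *
p=cv2.imread('pics/w1.png',0); P=camera_params('wrist')
m=(p<55).astype(np.uint8); m[:195]=0;m[255:]=0;m[:,:262]=0;m[:,382:]=0
n,l,st,ce=cv2.connectedComponentsWithStats(m); k=1+st[1:,4].argmax(); print(st[k])
c=max(cv2.findContours((l==k).astype(np.uint8),0,1)[0],key=cv2.contourArea)[:,0]
for z in (.098,.091):
    w=np.array([px2w('wrist',u,v,z=z,P=P)[:2] for u,v in c]); print(z,cv2.minAreaRect((w*1000).astype(np.float32)))
# collar outer: dark ring vs white panel, robust circle
g=cv2.GaussianBlur(p,(3,3),0); pts=[]
for a in np.radians(np.arange(150,400,4)):
    for r in range(85,60,-1):
        u,v=321+r*np.cos(a),219+r*np.sin(a)
        if g[int(v),int(u)]<90: pts.append(px2w('wrist',u,v,z=.098,P=P)[:2]*1000);break
pts=np.array(pts); A=np.c_[2*pts,np.ones(len(pts))]; s=np.linalg.lstsq(A,(pts**2).sum(1),rcond=None)[0]; print('circle',s[:2],np.sqrt(s[2]+s[0]**2+s[1]**2))
E
```

```text
[ 274  204   96   36 3186]
0.098 ((492.7666320800781, 241.98483276367188), (26.399658203125, 72.03386688232422), 73.39826202392578)
0.091 ((493.2064208984375, 243.7432098388672), (27.080724716186523, 73.89225769042969), 73.39827728271484)
circle [492.9957846 244.6995455] 54.15858961736784
```

>>> drive_tool --pt "0 55 0 0 0.017 0" --pt "0 50 0 0 0 0" --pt "0 0 0 0 0 0" --pt "0 0 0 0 0 0" --fingers 34

```text
time: 6.12
tcp_pos: [0.4951, 0.2444, 0.1231]
orientation: [0.1, 0.701, -0.7, -0.098]
force: [0.3, 0.2, 0.7]
width: 0.398
```

```bash
python3 - <<'E'
from h import *
goto(.493,.2435,.09,2.86)
p,d=snapshot('wrist'); q,_=snapshot('side')
a=p[60:360,170:470]; b=q[160:290,280:440]
save('w2',np.hstack([cv2.resize(a,(390,390)),cv2.resize(b,(400,390))]))
E
```

```text
t 6.125 tcp [0.4951 0.2444 0.1231] yaw 2.862 down [ 0.003  0.001 -1.   ] q [ 0.44  0.37  1.78 -0.    0.99 -2.42] w 34.0 F [0.3 0.2 0.7] T [0.   0.01 0.05]
shift mm [ 1.8 33.1  1.5] turn_y 0.002
```

View pics/w2.png

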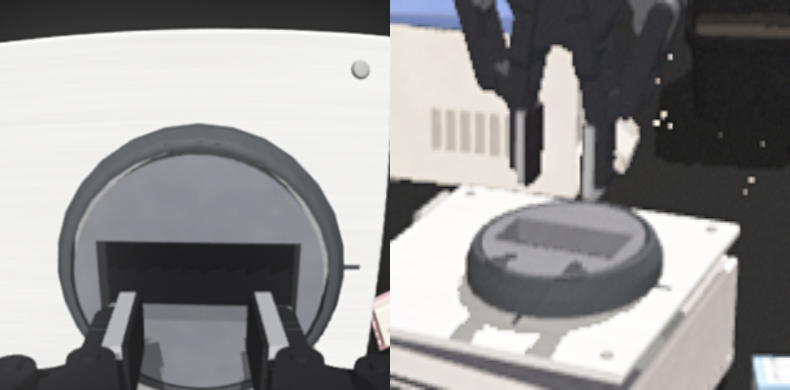

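The wrist crop shows the fingers centred along the slot, with their outer faces inside its ends. The side crop shows the tips above the disc. Next I correct about 2 mm and descend.

>>> drive_tool --pt "2 5 1.5 0 0 0" --pt "0 5 0 0 0 0" --pt "0 5 0 0 0 0" --pt "0 0 0 0 0 0" --pt "0 0 0 0 0 0"

```text
time: 6.85
tcp_pos: [0.4915, 0.243, 0.1062]
orientation: [-0.099, -0.7, 0.7, 0.099]
force: [0.2, 0.1, -0.1]
width: 0.397
```

```bash
python3 - <<'E'
from h import *
goto(.493,.2435,.09,2.86)
p,d=snapshot('wrist'); q,_=snapshot('scene')
a=p[120:360,190:430]; b=q[190:290,250:350]
save('w3',np.hstack([cv2.resize(a,(390,390)),cv2.resize(b,(390,390))]))
E
```

```text
t 6.85 tcp [0.4915 0.243  0.1062] yaw 2.862 down [ 0. -0. -1.] q [ 0.44  0.39  1.8  -0.    0.95 -2.42] w 33.9 F [ 0.2  0.1 -0.1] T [-0.01  0.02 -0.05]
shift mm [-1.3 16.2 -0.9] turn_y 0.002
```

View pics/w3.png

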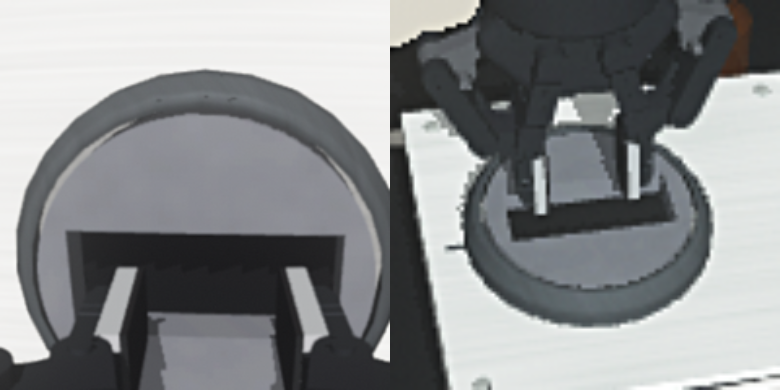

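```bash
python3 - <<'E'
from h import *
s=arm.get_state(); M=Ro.from_quat(s['orientation']).as_matrix(); P=camera_params('wrist')
for n,cx,cy,z in [('far-left rim',68,232,.0995),('far-right rim',343,236,.096),('tipL',120,268,None),('tipR',300,268,None)]:
    u,v=190+cx*240/390,120+cy*240/390
    for zz in ([z] if z else [.104,.108,.112]):
        print(n,zz,np.round(M.T@(px2w('wrist',u,v,z=zz,P=P)-s['tcp_pos'])*1000,1))
E
```

```text
far-left rim 0.0995 [-39.3   6.8  15. ]
far-right rim 0.096 [35.8 10.3 12.5]
tipL 0.104 [-24.8   2.3   6.6]
tipL 0.108 [-24.1  -1.7   8.4]
tipL 0.112 [-23.5  -5.7  10.2]
tipR 0.104 [22.9  2.3  6.6]
tipR 0.108 [22.3 -1.7  8.4]
tipR 0.112 [21.6 -5.7 10.2]
```

>>> drive_tool --pt "-1.5 0 -1.5 0 0 0" --pt "0 4 0 0 0 0" --pt "0 4 0 0 0 0" --pt "0 4 0 0 0 0" --pt "0 4 0 0 0 0" --pt "0 0 0 0 0 0" --pt "0 0 0 0 0 0"

```text
time: 7.82
tcp_pos: [0.4934, 0.244, 0.0903]
orientation: [0.099, 0.7, -0.7, -0.098]
force: [0.5, 0.3, -0.4]
width: 0.4
```

>>> drive_tool --pt "0 2 0 0 0 0" --pt "0 2 0 0 0 0" --pt "0 2 0 0 0 0" --pt "0 0 0 0 0 0" --pt "0 0 0 0 0 0"

```text
time: 8.45
tcp_pos: [0.4932, 0.2439, 0.0843]
orientation: [-0.098, -0.7, 0.7, 0.099]
force: [-0.4, 0.3, 1.2]
width: 0.404
```

>>> drive_tool --pt "0 2 0 0 0 0" --pt "0 1 0 0 0 0" --pt "0 0 0 0 0 0" --pt "0 0 0 0 0 0"

```text
time: 8.95
tcp_pos: [0.4931, 0.244, 0.0813]
orientation: [-0.098, -0.7, 0.7, 0.099]
force: [-0.6, 0.2, 2.8]
width: 0.399
```

```bash
python3 - <<'E'
from h import *
goto(.493,.2435,.09,2.86)
p,d=snapshot('wrist'); q,_=snapshot('side')
a=p[140:380,190:430]; b=q[180:290,290:400]
save('w4',np.hstack([cv2.resize(a,(390,390)),cv2.resize(b,(390,390))]))
E
```

```text
t 8.95 tcp [0.4931 0.244  0.0813] yaw 2.862 down [-0.  0. -1.] q [ 0.44  0.42  1.83  0.    0.89 -2.42] w 34.0 F [-0.6  0.2  2.8] T [ 0.09  0.28 -0.03]
shift mm [-0.  -8.7  0.5] turn_y 0.002
```

View pics/w4.png

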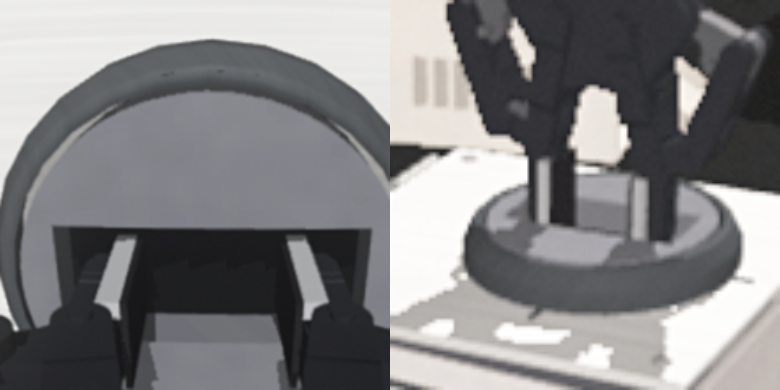

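The tips are in the slot. Force is 2.8 N after about 3 mm of spring travel, which fits the floor at about 84 mm. Next I press the panel shut.

>>> drive_tool --pt "0 2 0 0 0 0" --pt "0 2 0 0 0 0" --pt "0 1.5 0 0 0 0" --pt "0 0 0 0 0 0" --pt "0 0 0 0 0 0"

```text
time: 9.68
tcp_pos: [0.493, 0.2441, 0.0761]
orientation: [0.098, 0.7, -0.7, -0.099]
force: [-4.3, 0.8, 6.4]
width: 0.394
```

```bash
python3 - <<'E'
from h import *
goto(.493,.2435,.076,2.86)
p,d,W=cloud('scene')
# panel tilt: fit plane to panel points around the unit
r=np.hypot(W[...,0]-.492,W[...,1]-.243); ro=np.hypot(W[...,0]-.516,W[...,1]-.2365); m=(d>0)&(r>.064)&(ro<.09)&(W[...,2]>.06)&(W[...,2]<.09)
Q=W[m]; e=np.array([np.cos(-.272),np.sin(-.272)])
x=(Q[:,:2]-[.516,.2365])@e
for _ in range(4):
    k=np.polyfit(x,Q[:,2],1); g=abs(Q[:,2]-np.polyval(k,x))<.003; x,Q=x[g],Q[g]
print('tilt',-k[0],'z at origin',k[1],len(x))
E
```

```text
t 9.675 tcp [0.493  0.2441 0.0761] yaw 2.862 down [-0.  0. -1.] q [ 0.44  0.43  1.83  0.    0.88 -2.42] w 33.7 F [-4.3  0.8  6.4] T [0.24 0.58 0.06]
shift mm [-0.1  0.1  0.5] turn_y 0.002
tilt 0.0010379763107228324 z at origin 0.07207744092258649 2155
```

>>> drive_tool --pt "0 0.5 0 0 0.08 0" --pt "0 0 0 0 0.1 0" --pt "0 0 0 0 0.12 0" --pt "0 0 0 0 0.12 0" --pt "0 0 0 0 0.12 0" --pt "0 0 0 0 0.12 0" --pt "0 0 0 0 0.12 0" --pt "0 0 0 0 0 0"

```text
time: 10.72
tcp_pos: [0.4947, 0.2435, 0.0759]
orientation: [0.358, 0.611, -0.61, -0.356]
force: [0.3, -2.8, 6.7]
width: 0.398
```

```bash
python3 -c "
from h import *
goto(.493,.2435,.0755,2.86)"
```

```text
t 10.725 tcp [0.4947 0.2435 0.0759] yaw 2.082 down [ 0.003 -0.001 -1.   ] q [ 0.44  0.43  1.83 -0.    0.88 -1.64] w 34.0 F [ 0.3 -2.8  6.7] T [-0.29  0.06 -0.06]
shift mm [0.8 0.4 1.5] turn_y -0.778
```

>>> drive_tool --pt "0 0.3 0 0 0.12 0" --pt "0 0 0 0 0.12 0" --pt "0 0 0 0 0.12 0" --pt "0 0 0 0 0.12 0" --pt "0 0 0 0 0.12 0" --pt "0 0 0 0 0.1 0" --pt "0 0 0 0 0.08 0" --pt "0 0 0 0 0.05 0" --pt "0 0 0 0 0 0" --pt "0 0 0 0 0 0"

```text
time: 11.98
tcp_pos: [0.493, 0.2429, 0.0752]
orientation: [0.573, 0.414, -0.415, -0.572]
force: [-3.3, -3.0, 6.7]
width: 0.399
```

```bash
cat >> h.py <<'E'
def look(n):
    p,d=snapshot('wrist'); q,_=snapshot('scene')
    a=p[60:360,170:470]; b=q[190:290,250:350]
    save(n,np.hstack([cv2.resize(a,(390,390)),cv2.resize(b,(390,390))]))
E
python3 -c "
from h import *
goto(.493,.2435,.0755,1.289)
look('w5')"
```

```text
t 11.975 tcp [0.493  0.2429 0.0752] yaw 1.253 down [-0.    -0.002 -1.   ] q [ 0.44  0.43  1.84 -0.    0.88 -0.81] w 34.1 F [-3.3 -3.   6.7] T [-0.35  0.46 -0.04]
shift mm [ 0.6 -0.3  0.2] turn_y -0.036
```

View pics/w5.png

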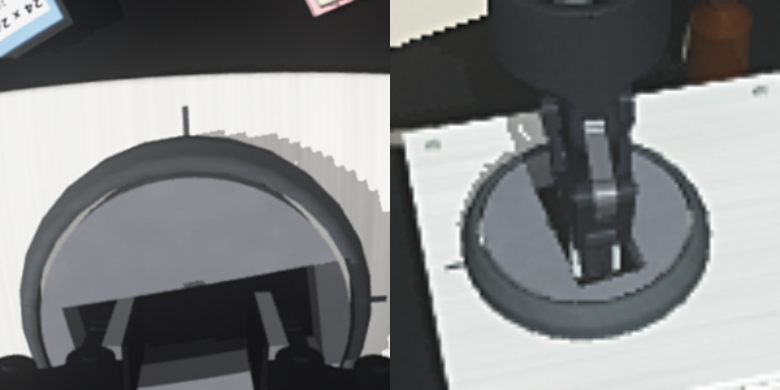

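The wrist crop shows the slot lagging the jaws by about 0.15 rad, because of the clearance. So it sits near 1.4, and there is no stop torque yet. I keep turning.

>>> drive_tool --pt "0 0 0 0 0.06 0" --pt "0 0 0 0 0.06 0" --pt "0 0 0 0 0.05 0" --pt "0 0 0 0 0 0" --pt "0 0 0 0 0 0"

```text
time: 12.7
tcp_pos: [0.4925, 0.2433, 0.0752]
orientation: [0.606, 0.364, -0.365, -0.606]
force: [-5.2, -1.7, 7.9]
width: 0.398
```

```bash
python3 -c "
from h import *
goto(.493,.2435,.0755,1.289)"
```

```text
t 12.7 tcp [0.4925 0.2433 0.0752] yaw 1.082 down [-0.001 -0.001 -1.   ] q [ 0.44  0.43  1.84 -0.    0.88 -0.64] w 34.0 F [-5.2 -1.7  7.9] T [-0.06  0.67  0.05]
shift mm [ 0.4 -0.3 -0.3] turn_y -0.207
```

>>> drive_tool --pt "0 0 0 0 0.04 0" --pt "0 0 0 0 0.04 0" --pt "0 0 0 0 0 0" --pt "0 0 0 0 0 0"

```text
time: 13.2
tcp_pos: [0.4922, 0.2436, 0.0752]
orientation: [0.619, 0.341, -0.343, -0.618]
force: [-6.1, 1.2, 7.7]
width: 0.4
```

```bash
python3 -c "
from h import *
goto(.493,.2435,.0755,1.289)
look('w6')"
```

```text
t 13.2 tcp [0.4922 0.2436 0.0752] yaw 1.01 down [-0.001 -0.002 -1.   ] q [ 0.44  0.43  1.84 -0.    0.88 -0.57] w 34.2 F [-6.1  1.2  7.7] T [0.34 0.91 1.88]
shift mm [ 0.3 -0.3 -0.8] turn_y -0.279
```

View pics/w6.png

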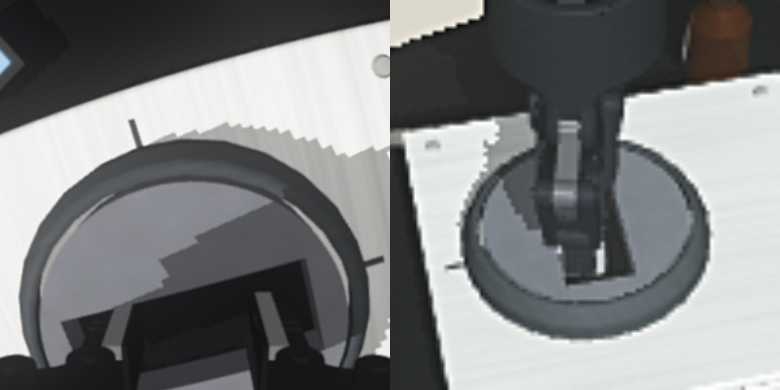

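Torque jumped from 0.05 to 1.9 N m, so the end stop is reached. The slot is parallel to the hinge, in line with the tick at (372,263). Next I back off to the middle of the play and lift out.

>>> drive_tool --pt "0 0 0 0 -0.1 0" --pt "0 0 0 0 -0.1 0" --pt "0 -2 0 0 -0.05 0" --pt "0 -3 0 0 0 0" --pt "0 -5 0 0 0 0" --pt "0 -10 0 0 0 0" --pt "0 -20 0 0 0 0" --pt "0 -40 0 0 0 0" --pt "0 -50 0 0 0 0" --pt "0 0 0 0 0 0" --pt "0 0 0 0 0 0"

```text
time: 14.68
tcp_pos: [0.4929, 0.2437, 0.2048]
orientation: [0.573, 0.414, -0.414, -0.573]
force: [-1.4, -0.7, -0.9]
width: 0.399
```

```bash
python3 - <<'E'
from h import *
goto(.493,.2435,.2,1.289)
p,d=snapshot('wrist'); save('w7',p)
for c in ('scene','side'):
    _,d,W=cloud(c)
    r=np.hypot(W[...,0]-.492,W[...,1]-.243); ro=np.hypot(W[...,0]-.516,W[...,1]-.2365); m=(d>0)&(r>.064)&(ro<.09)&(W[...,2]>.06)&(W[...,2]<.09)
    Q=W[m]; e=np.array([np.cos(-.272),np.sin(-.272)]); x=(Q[:,:2]-[.516,.2365])@e
    for _ in range(4):
        k=np.polyfit(x,Q[:,2],1); g=abs(Q[:,2]-np.polyval(k,x))<.003; x,Q=x[g],Q[g]
    print(c,'tilt',-k[0],'z',k[1],len(x))
    print([(t,np.round(px2w(c,*m['xy'],z=0)[:2],3)) for t in ['dropper_0','cassette_0','cover_glass_0','forceps_a'] for m in finder.mark_of(t,c)[:1]])
p,d,W=cloud('scene'); f=slotfit(W,d,[.4925,.2435],.091);print(f)
E
```

```text
t 14.675 tcp [0.4929 0.2437 0.2048] yaw 1.252 down [-0. -0. -1.] q [ 0.44  0.3   1.66 -0.    1.18 -0.81] w 34.1 F [-1.4 -0.7 -0.9] T [0.07 0.01 0.01]
shift mm [-0.2  4.8 -0.2] turn_y -0.037
scene tilt 0.009874445717312136 z 0.07289869859047284 2640
[('dropper_0', array([0.635, 0.385])), ('cassette_0', array([0.388, 0.338])), ('cover_glass_0', array([0.364, 0.207]))]
side tilt 0.0067744500488371735 z 0.07383102782211205 1754
[('dropper_0', array([0.637, 0.386])), ('cassette_0', array([0.392, 0.343])), ('cover_glass_0', array([0.367, 0.207])), ('forceps_a', array([0.508, 0.387]))]
(0.091, 464, ((0.49313297867774963, 0.24912594258785248), (0.06691797077655792, 0.029839178547263145), 78.58501434326172), np.float64(1.3763381343731904), array([0.49351385, 0.24992718], dtype=float32), np.float64(0.07731744608655122))
```

View pics/w7.png

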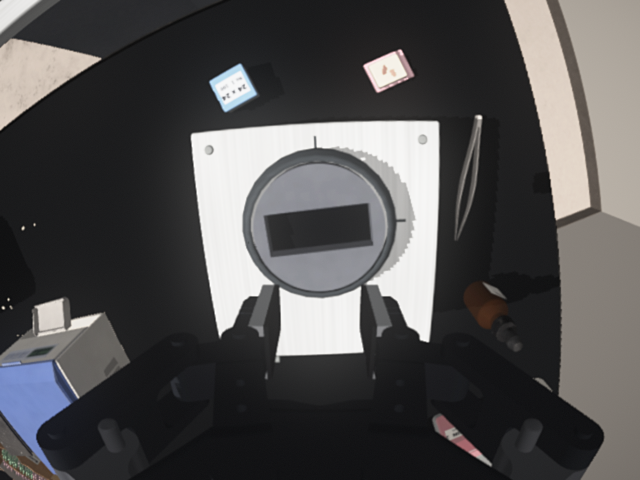

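The panel holds shut (tilt about 0.007–0.01). In the wrist view, though, the slot runs from (263,216) to (369,203), about 4° askew to the panel edge, and the scene depth agrees. Floor friction probably dragged the fastener back when I turned back under press. I measure it, then redo the last bit with the tips off the floor.

```bash
python3 - <<'E'
from h import *
P=camera_params('wrist')
def ang(name,Pz,us,k):
    pass
p=cv2.imread('pics/w7.png',0)
w=lambda u,v,z=.091: px2w('wrist',u,v,z=z,P=P)[:2]*1000
m=(p<60).astype(np.uint8); m[:195]=0;m[265:]=0;m[:,:255]=0;m[:,382:]=0
n,l,st,ce=cv2.connectedComponentsWithStats(m); k=1+st[1:,4].argmax(); print(st[k])
c=max(cv2.findContours((l==k).astype(np.uint8),0,1)[0],key=cv2.contourArea)[:,0]
print(cv2.minAreaRect(np.array([w(*q) for q in c],np.float32)))
def line(rows,cols,z,lo,hi):  # vertical edge search: first row where brightness crosses
    pts=[]
    for u in cols:
        g=p[rows[0]:rows[1],u].astype(int); j=np.argmax(abs(np.diff(g))); pts.append(w(u,rows[0]+j+.5,z))
    a=cv2.fitLine(np.array(pts,np.float32),cv2.DIST_HUBER,0,.01,.01).ravel(); return np.arctan2(a[1],a[0])
print('slot top edge',line((198,222),range(272,362),.091,0,0)%np.pi,'panel free edge',line((112,142),range(200,432),.074,0,0)%np.pi)
E
```

```text
[ 267  204  103   47 3607]
((491.76727294921875, 244.4425048828125), (72.03562927246094, 26.99948501586914), 78.59784698486328)
slot top edge 1.3725371 panel free edge 1.2989204
```

The fastener is at about 1.50, which is 0.07 rad short. I re-enter with the tips off the floor, since the catch holds the panel, and finish the turn.

>>> drive_tool --pt "0 40 0 0 -0.1 0" --pt "0 40 0 0 0 0" --pt "0 20 0 0 0 0" --pt "0 8 0 0 0 0" --pt "0 5 0 0 0 0" --pt "0 5 0 0 0 0" --pt "0 4 0 0 0 0" --pt "0 0 0 0 0 0" --pt "0 0 0 0 0 0"

```text
time: 16.4
tcp_pos: [0.4934, 0.244, 0.0832]
orientation: [0.552, 0.443, -0.442, -0.552]
force: [-0.8, 0.1, -0.3]
width: 0.398
```

```bash
python3 -c "
from h import *
goto(.493,.2437,.082,1.03)"
```

```text
t 16.4 tcp [0.4934 0.244  0.0832] yaw 1.352 down [ 0.001  0.    -1.   ] q [ 0.44  0.42  1.83 -0.    0.9  -0.91] w 34.0 F [-0.8  0.1 -0.3] T [0.05 0.01 0.04]
shift mm [-0.4  1.2  0.4] turn_y 0.322
```

>>> drive_tool --pt "0 1 0 0 0.1 0" --pt "0 0 0 0 0.1 0" --pt "0 0 0 0 0.06 0" --pt "0 0 0 0 0.04 0" --pt "0 0 0 0 0.03 0" --pt "0 0 0 0 0 0" --pt "0 0 0 0 0 0"

```text
time: 17.27
tcp_pos: [0.4928, 0.2448, 0.0822]
orientation: [-0.616, -0.346, 0.346, 0.617]
force: [-3.0, 4.7, 1.6]
width: 0.398
```

```bash
python3 -c "
from h import *
goto(.493,.2437,.082,1.03)"
```

```text
t 17.275 tcp [0.4928 0.2448 0.0822] yaw 1.023 down [-0.     0.001 -1.   ] q [ 0.44  0.42  1.83  0.    0.9  -0.58] w 34.0 F [-3.   4.7  1.6] T [0.74 0.53 0.67]
shift mm [-0.8  0.2 -0.7] turn_y -0.007
```

>>> drive_tool --pt "0 0 0 0 0.03 0" --pt "0 0 0 0 0 0" --pt "0 0 0 0 0 0"

```text
time: 17.65
tcp_pos: [0.4928, 0.2448, 0.0822]
orientation: [-0.621, -0.338, 0.338, 0.621]
force: [-3.5, 5.7, 1.3]
width: 0.401
```

>>> drive_tool --pt "0 0 0 0 -0.06 0" --pt "0 0 0 0 -0.08 0" --pt "0 0 0 0 0 0" --pt "0 -4 0 0 0 0" --pt "0 -6 0 0 0 0" --pt "0 -12 0 0 0 0" --pt "0 -25 0 0 0 0" --pt "0 -40 0 0 0 0" --pt "0 -40 0 0 -0.13 0" --pt "0 0 0 0 0 0" --pt "0 0 0 0 0 0"

```text
time: 19.02
tcp_pos: [0.4928, 0.2437, 0.2089]
orientation: [0.571, 0.417, -0.417, -0.571]
force: [-0.0, -0.1, 0.8]
width: 0.398
```

```bash
python3 - <<'E'
from h import *
goto(.493,.2435,.2,1.289)
p,d=snapshot('wrist'); save('w8',p)
for c in ('scene','side'):
    _,d,W=cloud(c)
    r=np.hypot(W[...,0]-.492,W[...,1]-.243); ro=np.hypot(W[...,0]-.516,W[...,1]-.2365); m=(d>0)&(r>.064)&(ro<.09)&(W[...,2]>.06)&(W[...,2]<.09)
    Q=W[m]; e=np.array([np.cos(-.272),np.sin(-.272)]); x=(Q[:,:2]-[.516,.2365])@e
    for _ in range(4):
        k=np.polyfit(x,Q[:,2],1); g=abs(Q[:,2]-np.polyval(k,x))<.003; x,Q=x[g],Q[g]
    print(c,'tilt',-k[0],'z',k[1])
    if c=='scene': print(slotfit(W,d,[.4925,.2435],.091)[2:4])
E
```

```text
t 19.025 tcp [0.4928 0.2437 0.2089] yaw 1.261 down [-0. -0. -1.] q [ 0.44  0.3   1.66 -0.    1.19 -0.82] w 34.0 F [-0.  -0.1  0.8] T [0.01 0.   0.02]
shift mm [-0.2  8.9 -0.2] turn_y -0.028
scene tilt 0.010201462128079751 z 0.07291598051544275
(((0.4935081899166107, 0.24961449205875397), (0.06706193834543228, 0.03043624758720398), 74.62845611572266), np.float64(1.3027455737731208))
side tilt 0.0071441677295190735 z 0.07384664870865071
```

View pics/w8.png

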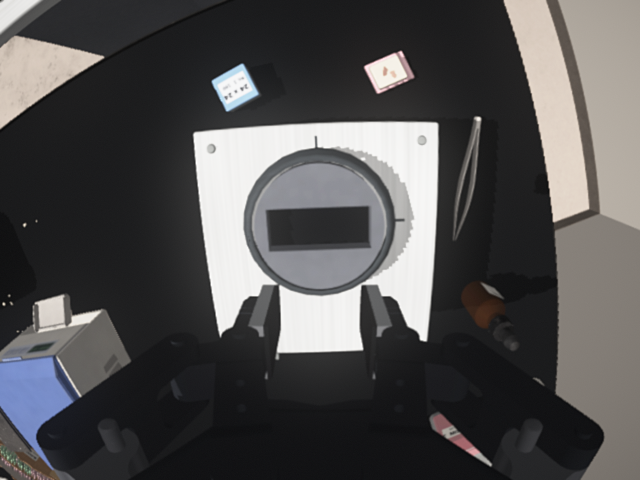

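The slot, from (267,209) to (369,205), is now parallel to the panel's free edge. It measures yaw 1.303 against 1.299 for full lock. The panel is shut, nothing around it has moved, and the gripper is clear.

```bash
python3 -c "
from h import *
job.hand_in()"
```

```text
the job is handed in; nothing more can be done
```

The panel is pressed shut and the fastener is turned to its end stop. I handed the job in at about 19 s of robot time.

- **What I did:** I set the open fingertips in the slot, pressed the panel shut with about 6–8 N, and turned the fastener clockwise until the wrist torque jumped at the stop.
- **One check failed and was mended:** the first time I backed the fingers off, the fastener slipped back about 0.07 rad, probably dragged by floor friction. I went back in with the tips just off the slot floor, turned it to the stop again, and lifted out.
- **Last checks:** the slot is at yaw 1.303 against 1.299 for fully locked. The panel reads 0.007–0.010 rad from the two cameras and stays there with nothing touching it. The gripper is about 11 cm clear. The last wrist picture shows the small things unmoved. The cassette, glass box and dropper were also measured to within a few millimetres of where they started, after the first lift-out. The forceps marks differ by about 9 mm between the two detections (side camera only). Nothing went near them, so I take that as detection error.

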